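# Dial open the combination lockbox of reference standards

## Task

Unlock the grey lockbox with its steel combination dial: turn clockwise, go past the red mark once and stop on it the second time; then anticlockwise, past the blue mark once and stop on it the second time; then clockwise again only until you feel the dial come up against the wheel inside, and leave it there without dragging that wheel along. Then pull the drawer open at least 50 mm, never wrenching it if it is still locked, and let go, leaving the tin in the drawer and the bottle, beaker and jar round the box where they stand.

Things in the scene. Friction and masses are not known exactly. Their poses are not given: they have to be found in the camera images.
- lockbox: grey metal lockbox, 130 (x) x 150 (y) x 70 mm high, fixed to the worktop; origin at the centre of its underside, x toward its back, y to its left, z up. Drawer in its front (-x) face; the dial lies on its top, its axis through the origin, in a white ring with black ticks, one red and one blue mark
- red_mark (a point): red mark on the white ring, 52 mm from the dial axis, at bearing -0.50 rad (bearings are about the dial axis, from the box's +x, anticlockwise positive)
- blue_mark (a point): blue mark on the white ring, 52 mm from the dial axis, at bearing +2.10 rad
- lock_inside (a point): the hidden wheel inside. Reversing the dial leaves it still; after a free return of 1.15 to 2.45 rad, different each time, the dial meets it from the other side. At the knob, free turning takes about 1.5 N, moving the wheel about 9 N: a touch of 3 to 6 N stops against it, more drags it. Unlocked only if the wheel is within about 0.1 rad of where the blue mark set it and the dial within 0.1 rad of the touch
- dial_axis (a point): point on the dial's axis, 102 mm above the worktop, at the middle of the finger knob's height; axes as the lockbox
- knob_grip (a point): centre of the dial's black finger knob: 15 to 18 mm thick, upright from 82 to 116 mm above the worktop, 34 mm off the dial axis, spinning freely on its pin, so it can be held and led round in a circle without turning the hand. The dial points at whatever lies at the knob's bearing. The steel dial plate, 86 mm across, is at 72 to 79 mm height
- dial (a joint): turning of the dial in rad, counted over several turns, anticlockwise from above positive; the knob's bearing on the box is this value - 0.50. Starts between 0.6 and 1.3. Clockwise from there the knob is at the red mark at 0, then again at -6.283; anticlockwise from that, at the blue mark at -3.683, then again at 2.600
- drawer_handle (a point): middle of the drawer's round steel handle bar, 9 mm thick, 56 mm long along the box's y, 95 mm above the worktop, 25 mm in front of the box's front face and 25 mm above its top; pinch it across the box's x from above
- drawer (a joint): how far the drawer is pulled out toward the box's front (-x), 0 shut to 0.070 m; about 2 N of friction when unlocked. While locked a steel post on the drawer stops it after a millimetre or two; more than 18 N against the lock is wrenching
- tin_mid (a point): middle of the small round tin, 48 mm across, 21 mm high, lying loose in the shut drawer
- dropper_bottle_mid (a point): middle of the brown dropper bottle, 33 mm across, 100 mm high, bystander
- glass_beaker_mid (a point): middle of the glass beaker, 60 mm across, 72 mm high, bystander
- jar_d_mid (a point): middle of the white jar with red cap, 33 mm across, 44 mm high, bystander

How it is judged:
By the outcome, as a careful person would: the job done as asked, in the order asked, and still so for the second after the job is handed in, with the robot touching nothing.
It also fails if it takes over 72 s, if anything falls off the work surface, if the arm or the gripper's body presses on something with over 40 N, if the wrist force passes 120 N, or if a joint passes its speed limit or range.

## Robot

A 6-joint arm with a two-finger parallel gripper is mounted at the origin on a cart in front of the work surface, level with it; the furniture and walls round the work are solid. World frame = base frame: x ahead of the robot, y to its left, z up, the work surface at z = 0. Lengths are in m, angles in degrees, forces in N, time in s.
With the tool pointing down it reaches from about 0.375 to 0.75 m from the base axis. Payload 9 kg.
Tool frame: the origin (TCP) lies at the very end of the fingers, on their centre line; the grasp point (between the pads) lies manip.grasp_offset behind it (manip.grasp_offset is the distance from the TCP to the grasp point, in m); z points along the fingers, y is the direction in which the jaws open and shut (so a half turn about z gives the same grasp; the last joint's range is limited). The gripper opens to 85 mm and grips with 20 to 120 N. Pads are 22 mm wide; open, the fingers measure 114 mm over their backs; the gripper's body (76 mm by 85 mm) begins 54 mm behind the grasp point. The pads swing forward as they close: fully open they stand 13 mm farther back than shut.
Start: joints at [-87.187, 5.964, 5.575, 89.605, 0, 77.527], TCP at [0.158, -0.579, 0.231] pointing down, gripper open.
Joint ranges: [-171.21, 171.21], [-48.23, 106.86], [-62.78, 66.21], [-105.2, 120.99], [-86.42, 89.51], [-180, 180]. Speed limits (degrees/s): [127.2, 127.2, 147.25, 180, 180, 180].

## Interface

Orientations are given as [roll, pitch, yaw] about the fixed x, y, z axes, in that order (R = Rz(yaw) Ry(pitch) Rx(roll)).
In Python, from plant import manip, optics, ticket gives the robot as it stands. The module is installed in compiled form; this text tells all that it offers.
- The arm moves only by the tool play_rows, never from a script. Its argument "targets" is a list of rows, each an object of numbers: "x", "y", "z": the shift along the tool's x, y, z in mm; "spin": the turn about the tool's z in rad; "jaw": the gripper's target within -1 to 1 (shut at 1, half-way at 0, fully open at -1). In form: [{"x": .., "y": .., "z": .., "spin": .., "jaw": ..}, ...]. A call has 1 to 20 rows; each row shifts and turns the commanded pose from where the row before left it, along the tool's axes as they then stand; what a row does not reach is not made up. A row lasts 1/12 s, in which the tool goes at most 41.7 mm and 7.16 degrees, less where a joint would pass 70% of its speed; a pose out of reach is approached as far as the arm can. A call with a gripper value outside its range is refused whole. The fingers move at their own pace and stop on an object; "force" is the grip in N (left out, the last holds). Time passes only in rows, so rows that do not move let the fingers close. It gives the time, the measured TCP pose, the force and the opening at its end, in the units of the state.
- manip.get_state(): the state, without advancing time (a new reading comes with each control period).
- optics.snapshot(name): name is "scene" or "top"; returns the picture (400x640x3 uint8, red, green, blue); there is no depth.
- optics.get_calibration(name): a dict with "K" (3x3 intrinsics, pixels), "R" (3x3) and "t" (3): a world point X has camera coordinates R X + t. Camera axes: x right, y down, z forward; pixel columns grow to the right and rows downward; lengths in m; the calibration is good to about 2 mm. A picture is of the moment at which its call begins. get_calibration takes no time and is no camera call.
- ticket.finish_job(): hands the job in, once; it reports no verdict.
The state is a dict: "time_s": time; "joint_positions": joint angles; "joint_vel": joint speeds; "effort": joint torques, N m; "position": TCP position; "tcp_rot": TCP orientation; "contact_force": force on the tool from outside, world axes, zero at the start; "moment": the same for the moment, N m; "finger_gap": finger opening in m.
Only numpy, scipy, OpenCV 4.12 (cv2) and the standard library are available. Lean on these libraries where they do the work, as an engineer would, in place of code of your own. Each camera call takes 0.05 s, during which the arm holds its last target. There are 200 camera calls.

## Working session

There is one attempt and no reset: what is moved stays moved. The work goes in short steps, Python scripts to look and compute and a tool call to move; the robot and the scene stay as the last step left them, time stands still between calls to the robot, and variables do not carry over. Pictures are saved under pics/ and viewed, about 8 in all and at most 12, crops included, and the job is handed in when it is done.

Besides the shell and the picture viewer there is one more tool, called after "Request:" as a command line: name --argument value ..., lists and objects as JSON in quotes. play_rows: Moves the arm, as the interface text tells. Its arguments: {"type":"object","properties":{"targets":{"type":"array","items":{"type":"object","properties":{"x":{"type":"number"},"y":{"type":"number"},"z":{"type":"number"},"spin":{"type":"number"},"jaw":{"type":"number"}}}},"force":{"type":"number"}},"required":["targets"]}

```bash
mkdir -p pics
python3 - <<'E'
from plant import manip, optics
import cv2
print(manip.get_state(), manip.grasp_offset)
for n in ("scene","top"):
    im=optics.snapshot(n); cv2.imwrite(f"pics/{n}0.png",im[:,:,::-1])
    c=optics.get_calibration(n); print(n,c)
E
```

```text
{'time_s': 0.0, 'joint_positions': array([-8.71870323e+01,  6.00010201e+00,  5.52564932e+00,  8.96027907e+01,
        2.69182130e-05,  7.75290190e+01]), 'joint_vel': array([-0.01269867, -0.05484936, -0.11730329, -0.04144075,  0.04887369,
        0.06499716]), 'effort': array([ 3.85953981e-04, -5.56934667e+01,  5.03647113e+01,  1.71873299e-02,
       -2.96443086e-04,  1.18076744e-05]), 'position': array([ 0.1581778 , -0.57843273,  0.23049361]), 'tcp_rot': array([-1.79924585e+02, -1.67066193e-02,  1.52839376e+01]), 'contact_force': array([-0.47187253,  0.30012621, -0.29674005]), 'moment': array([ 0.01891975, -0.01236269, -0.0388373 ]), 'finger_gap': 0.0853537724607413} 0.0187
scene {'K': array([[408.6327906 ,   0.        , 323.83405319],
       [  0.        , 408.6327906 , 206.14243543],
       [  0.        ,   0.        ,   1.        ]]), 'R': array([[ 0.82924987, -0.55822797,  0.02694795],
       [-0.22345874, -0.37537303, -0.89953392],
       [ 0.51226053,  0.73991663, -0.43601896]]), 't': array([-0.64930949,  0.11499841,  0.81533122])}
top {'K': array([[474.39013507,   0.        , 319.39627253],
       [  0.        , 474.39013507, 194.61436747],
       [  0.        ,   0.        ,   1.        ]]), 'R': array([[ 4.87976922e-03, -9.99987781e-01,  7.90990282e-04],
       [-9.97751984e-01, -4.92172443e-03, -6.68337874e-02],
       [ 6.68368638e-02, -4.63078665e-04, -9.97763809e-01]]), 't': array([-0.30298856,  0.60778242,  1.03963485])}
```

View pics/top0.png

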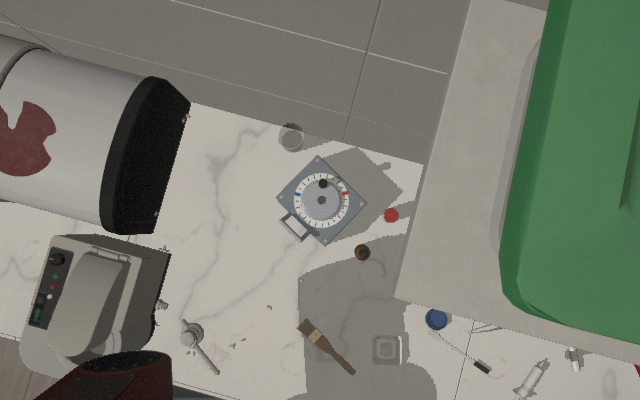

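View pics/scene0.png

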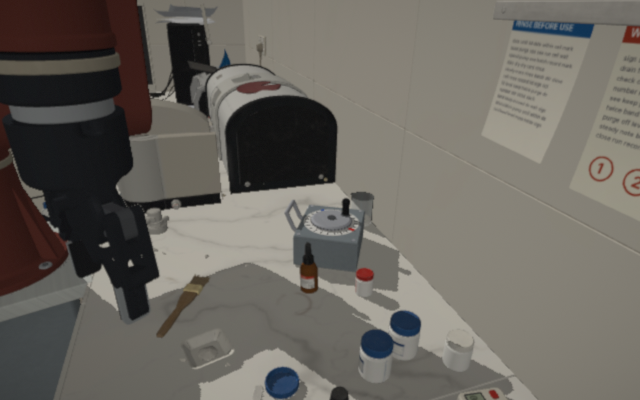

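```bash
cat > h.py <<'E'
import numpy as np, cv2
from plant import manip, optics
def ray(n,uv,z):
    c=optics.get_calibration(n); K,R,t=c["K"],c["R"],c["t"]
    d=R.T@np.linalg.inv(K)@np.array([uv[0],uv[1],1.]); o=-R.T@t
    return o+d*(z-o[2])/d[2]
def proj(n,X):
    c=optics.get_calibration(n); p=c["K"]@(c["R"]@np.asarray(X)+c["t"]); return p[:2]/p[2]
E
python3 - <<'E'
from h import *
im=cv2.imread("pics/top0.png")
cv2.imwrite("pics/crop0.png",cv2.resize(im[120:270,250:420],None,fx=4,fy=4,interpolation=cv2.INTER_CUBIC))
i=im.astype(int);b,g,r=i[...,0],i[...,1],i[...,2]
def cen(m,x0,x1,y0,y1):
    ys,xs=np.nonzero(m[y0:y1,x0:x1]); return xs.mean()+x0,ys.mean()+y0,len(xs)
red=cen((r>g+60)&(r>b+60),325,360,175,215); blue=cen((b>r+50)&(b>g+25),285,310,180,210)
blk=cen(i.sum(2)<130,305,340,170,195)
print(red,blue,blk)
R_=ray("top",red,.0705)[:2];B_=ray("top",blue,.0705)[:2]
# centre from two marks: fit
from scipy.optimize import least_squares
f=lambda p:np.r_[p[:2]+.052*np.array([np.cos(p[2]-.5),np.sin(p[2]-.5)])-R_,p[:2]+.052*np.array([np.cos(p[2]+2.1),np.sin(p[2]+2.1)])-B_]
s=least_squares(f,[.57,-.28,-.7]);print(s.x,s.fun)
k=ray("top",blk,.116)[:2];d=k-s.x[:2];print(k,np.hypot(*d),np.arctan2(d[1],d[0])-s.x[2]+.5)
E
```

```text
(np.float64(344.6), np.float64(192.86666666666667), 15) (np.float64(297.11764705882354), np.float64(193.7058823529412), 17) (np.float64(322.55), np.float64(183.5), 20)
[ 0.59485246 -0.30340015 -0.77734984] [-1.03175517e-05  4.55325255e-04  1.03175513e-05 -4.55325255e-04]
[ 0.62557196 -0.30626882] 0.03085314493922109 1.1842371689486888
```

View pics/crop0.png

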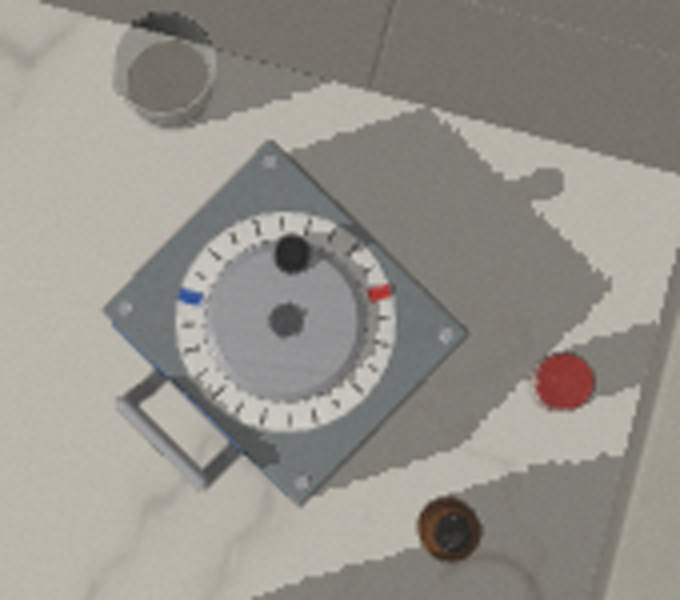

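Run:
```python
from h import *
P=np.array([(317.5,155.25),(276.25,197.5),(325.5,245.75),(366.75,203.25)])-.0
W=np.array([ray("top",p,.07)[:2] for p in P]); print(W, W.mean(0))
print([np.hypot(*(W[i]-W[(i+1)%4])) for i in range(4)])
e=W[3]-W[2]+W[0]-W[1]; print("yaw?",np.degrees(np.arctan2(e[1],e[0])))
e=W[1]-W[2]+W[0]-W[3]; print("y dir",np.degrees(np.arctan2(e[1],e[0])))
print("hub",ray("top",(250+286/4,120+320/4),.08), "knob",ray("top",(250+291/4-.4,120+253/4-.4),.116))
h=[ray("top",(250+a/4,120+b/4),.0995)[:2] for a,b in((122,402),(204,486))];print("handle ends",h)
print("dropper",ray("top",(250+452/4,120+530/4),.1),"jar",ray("top",(250+566/4,120+381/4),.044),"beaker",ray("top",(250+170/4,120+70/4),.04))
# move in tool frame now
s=manip.get_state();p=s["position"]
a=np.radians(s["tcp_rot"][2]);d=np.array([.5,-.3])-p[:2]
print("dxdy tool",d@[np.cos(a),np.sin(a)]*1e3,d@[np.sin(a),-np.cos(a)]*1e3)
```

```text
[[ 0.69042322 -0.29550616]
 [ 0.59933252 -0.20815557]
 [ 0.49762836 -0.31341631]
 [ 0.58802608 -0.40081509]] [ 0.59385255 -0.30447328]
[np.float64(0.12620476271534473), np.float64(0.14636789423670177), np.float64(0.12573899607212058), np.float64(0.14688480175549692)]
yaw? -43.916249810849784
y dir 45.893674024393846
hub [ 0.59392056 -0.30446385  0.08      ] knob [ 0.62689849 -0.3058557   0.116     ]
handle ends [array([ 0.55012888, -0.220103  ]), array([ 0.50726383, -0.26265235])]
dropper [ 0.48544575 -0.38993162  0.1       ] jar [ 0.56339811 -0.45730963  0.044     ] beaker [ 0.73422409 -0.23990753  0.04      ]
dxdy tool 403.140344430019 -178.49950311304215
```

Request:
play_rows --targets '[{"x": 20, "y": -9, "jaw": -1}, {"x": 27, "y": -12}, {"x": 27, "y": -12}, {"x": 27, "y": -12}, {"x": 27, "y": -12}, {"x": 27, "y": -12}, {"x": 27, "y": -12}, {"x": 27, "y": -12}, {"x": 27, "y": -12}, {"x": 27, "y": -12}, {"x": 27, "y": -12}, {"x": 27, "y": -12}, {"x": 27, "y": -12}, {"x": 27, "y": -12}, {"x": 26, "y": -12}, {"spin": -0.106}, {"spin": -0.106}, {"spin": -0.106}, {"spin": -0.107}, {"spin": -0.107}]' --force 25

```text
invalid input
```

Request:
play_rows --targets '[{"x": 20, "y": -9, "z": 0, "spin": 0, "jaw": -1}, {"x": 27, "y": -12, "z": 0, "spin": 0, "jaw": -1}, {"x": 27, "y": -12, "z": 0, "spin": 0, "jaw": -1}, {"x": 27, "y": -12, "z": 0, "spin": 0, "jaw": -1}, {"x": 27, "y": -12, "z": 0, "spin": 0, "jaw": -1}, {"x": 27, "y": -12, "z": 0, "spin": 0, "jaw": -1}, {"x": 27, "y": -12, "z": 0, "spin": 0, "jaw": -1}, {"x": 27, "y": -12, "z": 0, "spin": 0, "jaw": -1}, {"x": 27, "y": -12, "z": 0, "spin": 0, "jaw": -1}, {"x": 27, "y": -12, "z": 0, "spin": 0, "jaw": -1}, {"x": 27, "y": -12, "z": 0, "spin": 0, "jaw": -1}, {"x": 27, "y": -12, "z": 0, "spin": 0, "jaw": -1}, {"x": 27, "y": -12, "z": 0, "spin": 0, "jaw": -1}, {"x": 27, "y": -12, "z": 0, "spin": 0, "jaw": -1}, {"x": 26, "y": -12, "z": 0, "spin": 0, "jaw": -1}, {"x": 0, "y": 0, "z": 0, "spin": -0.106, "jaw": -1}, {"x": 0, "y": 0, "z": 0, "spin": -0.106, "jaw": -1}, {"x": 0, "y": 0, "z": 0, "spin": -0.106, "jaw": -1}, {"x": 0, "y": 0, "z": 0, "spin": -0.107, "jaw": -1}, {"x": 0, "y": 0, "z": 0, "spin": -0.107, "jaw": -1}]' --force 25

```text
time_s: 1.77
position: [0.4944, -0.3031, 0.2308]
tcp_rot: [-180.0, 0.0, 46.1]
contact_force: [-0.1, -0.6, 0.3]
finger_gap: 0.0856
```

Request:
play_rows --targets '[{"x": 18, "y": 19.6, "z": 0, "spin": 0, "jaw": -1}, {"x": 18, "y": 19.7, "z": 0, "spin": 0, "jaw": -1}, {"x": 18, "y": 19.7, "z": 0, "spin": 0, "jaw": -1}, {"x": 18, "y": 19.7, "z": 0, "spin": 0, "jaw": -1}, {"x": 18.4, "y": 19.7, "z": 0, "spin": 0, "jaw": -1}, {"x": 0, "y": 0, "z": 20, "spin": 0, "jaw": -1}, {"x": 0, "y": 0, "z": 20, "spin": 0, "jaw": -1}, {"x": 0, "y": 0, "z": 20, "spin": 0, "jaw": -1}, {"x": 0, "y": 0, "z": 20, "spin": 0, "jaw": -1}, {"x": 0, "y": 0, "z": 10, "spin": 0, "jaw": -1}, {"x": 0, "y": 0, "z": 0, "spin": 0, "jaw": -1}, {"x": 0, "y": 0, "z": 0, "spin": 0, "jaw": -1}]'

```text
time_s: 2.77
position: [0.6278, -0.3071, 0.1413]
tcp_rot: [-180.0, 0.0, 45.8]
contact_force: [-1.1, -0.0, 0.8]
finger_gap: 0.0853
```

Run:
```python
from h import *
print(manip.get_state()["position"])
a=optics.snapshot("scene")[:,:,::-1][150:300,250:400]; b=optics.snapshot("top")[:,:,::-1][120:270,250:400]
cv2.imwrite("pics/c1.png",cv2.resize(np.hstack([a,b]),(800,400),interpolation=cv2.INTER_CUBIC))
```

```text
[ 0.62778032 -0.3070747   0.14126207]
```

View pics/c1.png

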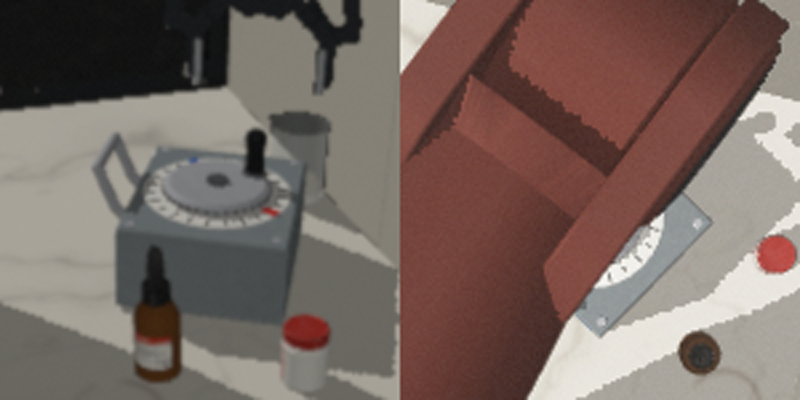

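Request:
play_rows --targets '[{"x": 0, "y": 0, "z": 15, "spin": 0, "jaw": -1}, {"x": 0, "y": 0, "z": 15, "spin": 0, "jaw": -1}, {"x": 0, "y": 0, "z": 15, "spin": 0, "jaw": -1}, {"x": 0, "y": 0, "z": 10, "spin": 0, "jaw": -1}, {"x": 0, "y": 0, "z": 0, "spin": 0, "jaw": 1}, {"x": 0, "y": 0, "z": 0, "spin": 0, "jaw": 1}, {"x": 0, "y": 0, "z": 0, "spin": 0, "jaw": 1}, {"x": 0, "y": 0, "z": 0, "spin": 0, "jaw": 1}, {"x": 0, "y": 0, "z": 0, "spin": 0, "jaw": 1}, {"x": 0, "y": 0, "z": 0, "spin": 0, "jaw": 1}, {"x": 0, "y": 0, "z": 0, "spin": 0, "jaw": 1}, {"x": 0, "y": 0, "z": 0, "spin": 0, "jaw": 1}, {"x": 0, "y": 0, "z": 0, "spin": 0, "jaw": 1}, {"x": 0, "y": 0, "z": 0, "spin": 0, "jaw": 1}]' --force 25

```text
time_s: 4.03
position: [0.6282, -0.3076, 0.0873]
tcp_rot: [179.9, 0.0, 45.8]
contact_force: [-2.9, 0.9, 6.3]
finger_gap: 0.016
```

Run:
```python
from h import *
s=manip.get_state()
print(s["time_s"],s["position"],s["contact_force"],s["moment"],s["finger_gap"])
a=optics.snapshot("scene")[:,:,::-1][150:300,250:400]
cv2.imwrite("pics/c2.png",cv2.resize(a,(600,600),interpolation=cv2.INTER_CUBIC))
```

```text
4.0333 [ 0.62815134 -0.30755104  0.08730631] [-2.87704076  0.88163017  6.26258273] [ 0.1264247   0.59273783 -0.0308477 ] 0.016033879003362506
```

View pics/c2.png

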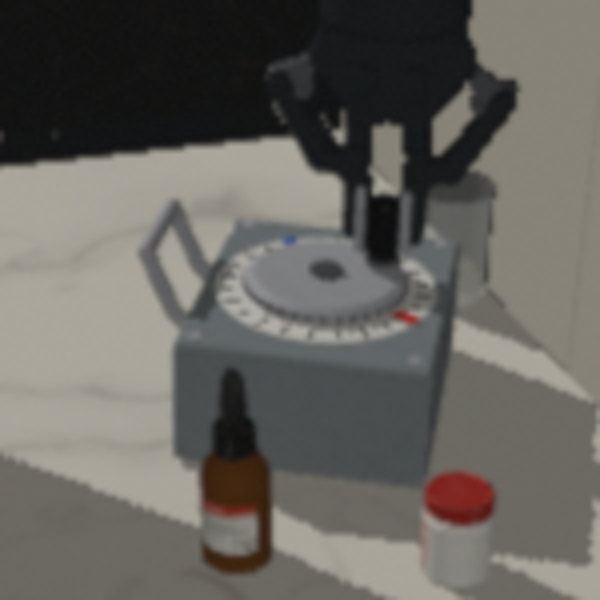

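```bash
cat > circ.py <<'E'
import numpy as np, json, sys
def rows(bs,r=34,jaw=1):
    b=np.array(bs);p=np.round(r*np.c_[np.sin(b),np.cos(b)],1);d=np.diff(p,axis=0)
    return json.dumps([{"x":round(x,1),"y":round(y,1),"z":0,"spin":0,"jaw":jaw} for x,y in d])
E
python3 - <<'E'
from circ import *
u=np.pi/20
print(rows([.666]+[u*k for k in range(4,-7,-1)]));print(rows([u*k for k in range(-6,-27,-1)]))
E
```

```text
[{"x": -1.0, "y": 0.8, "z": 0, "spin": 0, "jaw": 1}, {"x": -4.6, "y": 2.8, "z": 0, "spin": 0, "jaw": 1}, {"x": -4.9, "y": 2.0, "z": 0, "spin": 0, "jaw": 1}, {"x": -5.2, "y": 1.3, "z": 0, "spin": 0, "jaw": 1}, {"x": -5.3, "y": 0.4, "z": 0, "spin": 0, "jaw": 1}, {"x": -5.3, "y": -0.4, "z": 0, "spin": 0, "jaw": 1}, {"x": -5.2, "y": -1.3, "z": 0, "spin": 0, "jaw": 1}, {"x": -4.9, "y": -2.0, "z": 0, "spin": 0, "jaw": 1}, {"x": -4.6, "y": -2.8, "z": 0, "spin": 0, "jaw": 1}, {"x": -4.0, "y": -3.5, "z": 0, "spin": 0, "jaw": 1}, {"x": -3.5, "y": -4.0, "z": 0, "spin": 0, "jaw": 1}]
[{"x": -2.8, "y": -4.6, "z": 0, "spin": 0, "jaw": 1}, {"x": -2.0, "y": -4.9, "z": 0, "spin": 0, "jaw": 1}, {"x": -1.3, "y": -5.2, "z": 0, "spin": 0, "jaw": 1}, {"x": -0.4, "y": -5.3, "z": 0, "spin": 0, "jaw": 1}, {"x": 0.4, "y": -5.3, "z": 0, "spin": 0, "jaw": 1}, {"x": 1.3, "y": -5.2, "z": 0, "spin": 0, "jaw": 1}, {"x": 2.0, "y": -4.9, "z": 0, "spin": 0, "jaw": 1}, {"x": 2.8, "y": -4.6, "z": 0, "spin": 0, "jaw": 1}, {"x": 3.5, "y": -4.0, "z": 0, "spin": 0, "jaw": 1}, {"x": 4.0, "y": -3.5, "z": 0, "spin": 0, "jaw": 1}, {"x": 4.6, "y": -2.8, "z": 0, "spin": 0, "jaw": 1}, {"x": 4.9, "y": -2.0, "z": 0, "spin": 0, "jaw": 1}, {"x": 5.2, "y": -1.3, "z": 0, "spin": 0, "jaw": 1}, {"x": 5.3, "y": -0.4, "z": 0, "spin": 0, "jaw": 1}, {"x": 5.3, "y": 0.4, "z": 0, "spin": 0, "jaw": 1}, {"x": 5.2, "y": 1.3, "z": 0, "spin": 0, "jaw": 1}, {"x": 4.9, "y": 2.0, "z": 0, "spin": 0, "jaw": 1}, {"x": 4.6, "y": 2.8, "z": 0, "spin": 0, "jaw": 1}, {"x": 4.0, "y": 3.5, "z": 0, "spin": 0, "jaw": 1}, {"x": 3.5, "y": 4.0, "z": 0, "spin": 0, "jaw": 1}]
```

Request:
play_rows --targets '[{"x": -1.0, "y": 0.8, "z": -0.5, "spin": 0, "jaw": 1}, {"x": -4.6, "y": 2.8, "z": 0, "spin": 0, "jaw": 1}, {"x": -4.9, "y": 2.0, "z": 0, "spin": 0, "jaw": 1}, {"x": -5.2, "y": 1.3, "z": 0, "spin": 0, "jaw": 1}, {"x": -5.3, "y": 0.4, "z": 0, "spin": 0, "jaw": 1}, {"x": -5.3, "y": -0.4, "z": 0, "spin": 0, "jaw": 1}, {"x": -5.2, "y": -1.3, "z": 0, "spin": 0, "jaw": 1}, {"x": -4.9, "y": -2.0, "z": 0, "spin": 0, "jaw": 1}, {"x": -4.6, "y": -2.8, "z": 0, "spin": 0, "jaw": 1}, {"x": -4.0, "y": -3.5, "z": 0, "spin": 0, "jaw": 1}, {"x": -3.5, "y": -4.0, "z": 0, "spin": 0, "jaw": 1}, {"x": 0, "y": 0, "z": 0, "spin": 0, "jaw": 1}]'

```text
time_s: 5.08
position: [0.5906, -0.3378, 0.0874]
tcp_rot: [179.8, -0.1, 45.8]
contact_force: [6.1, 2.1, 1.6]
finger_gap: 0.0159
```

```bash
cat >> h.py <<'E'
def rep(c=(.594,-.304),yaw=-.771):
    s=manip.get_state(); d=s["position"][:2]-np.array(c); be=np.arctan2(d[1],d[0])-yaw
    M=np.array([[np.cos(yaw),np.sin(yaw)],[-np.sin(yaw),np.cos(yaw)]])
    f=M@s["contact_force"][:2]; th=be
    print("t",s["time_s"],"pos",s["position"].round(4),"box mm",(M@d*1e3).round(1),"r",round(np.hypot(*d)*1e3,1),"dial mod",round((be+.5+np.pi)%(2*np.pi)-np.pi,3),
     "Fbox",f.round(1),"rad",round(f@[np.cos(th),np.sin(th)],1),"tan",round(f@[-np.sin(th),np.cos(th)],1),"Fz",s["contact_force"][2].round(1),"gap",round(s["finger_gap"],4),"M",s["moment"].round(2))
E
python3 -c "from h import *;rep()"
```

```text
t 5.0833 pos [ 0.5906 -0.3378  0.0874] box mm [ 21.1 -26.6] r 33.9 dial mod -0.399 Fbox [2.9 5.8] rad -2.7 tan 5.9 Fz 1.6 gap 0.0159 M [ 0.39 -1.12  0.02]
```

Request:
play_rows --targets '[{"x": -2.8, "y": -4.6, "z": 0, "spin": 0, "jaw": 1}, {"x": -2.0, "y": -4.9, "z": 0, "spin": 0, "jaw": 1}, {"x": -1.3, "y": -5.2, "z": 0, "spin": 0, "jaw": 1}, {"x": -0.4, "y": -5.3, "z": 0, "spin": 0, "jaw": 1}, {"x": 0.4, "y": -5.3, "z": 0, "spin": 0, "jaw": 1}, {"x": 1.3, "y": -5.2, "z": 0, "spin": 0, "jaw": 1}, {"x": 2.0, "y": -4.9, "z": 0, "spin": 0, "jaw": 1}, {"x": 2.8, "y": -4.6, "z": 0, "spin": 0, "jaw": 1}, {"x": 3.5, "y": -4.0, "z": 0, "spin": 0, "jaw": 1}, {"x": 4.0, "y": -3.5, "z": 0, "spin": 0, "jaw": 1}, {"x": 4.6, "y": -2.8, "z": 0, "spin": 0, "jaw": 1}, {"x": 4.9, "y": -2.0, "z": 0, "spin": 0, "jaw": 1}, {"x": 5.2, "y": -1.3, "z": 0, "spin": 0, "jaw": 1}, {"x": 5.3, "y": -0.4, "z": 0, "spin": 0, "jaw": 1}, {"x": 5.3, "y": 0.4, "z": 0, "spin": 0, "jaw": 1}, {"x": 5.2, "y": 1.3, "z": 0, "spin": 0, "jaw": 1}, {"x": 4.9, "y": 2.0, "z": 0, "spin": 0, "jaw": 1}, {"x": 4.6, "y": 2.8, "z": 0, "spin": 0, "jaw": 1}, {"x": 4.0, "y": 3.5, "z": 0, "spin": 0, "jaw": 1}, {"x": 3.5, "y": 4.0, "z": 0, "spin": 0, "jaw": 1}]'

```text
time_s: 6.75
position: [0.5979, -0.27, 0.0872]
tcp_rot: [-179.9, 0.1, 45.7]
contact_force: [-9.6, 3.0, 10.0]
finger_gap: 0.0157
```

```bash
python3 -c "
from h import *;rep()"
```

```text
t 6.75 pos [ 0.5979 -0.27    0.0872] box mm [-20.9  27.1] r 34.2 dial mod 2.727 Fbox [-9.  -4.5] rad 1.9 tan 9.9 Fz 10.0 gap 0.0157 M [ 0.71  1.96 -0.03]
```

Request:
play_rows --targets '[{"x": 2.8, "y": 4.6, "z": 0, "spin": 0, "jaw": 1}, {"x": 2.0, "y": 4.9, "z": 0, "spin": 0, "jaw": 1}, {"x": 1.3, "y": 5.2, "z": 0, "spin": 0, "jaw": 1}, {"x": 0.4, "y": 5.3, "z": 0, "spin": 0, "jaw": 1}, {"x": -0.4, "y": 5.3, "z": 0, "spin": 0, "jaw": 1}, {"x": -1.3, "y": 5.2, "z": 0, "spin": 0, "jaw": 1}, {"x": -2.0, "y": 4.9, "z": 0, "spin": 0, "jaw": 1}, {"x": -2.8, "y": 4.6, "z": 0, "spin": 0, "jaw": 1}, {"x": -3.5, "y": 4.0, "z": 0, "spin": 0, "jaw": 1}, {"x": -4.0, "y": 3.5, "z": 0, "spin": 0, "jaw": 1}, {"x": -4.6, "y": 2.8, "z": 0, "spin": 0, "jaw": 1}, {"x": -4.9, "y": 2.0, "z": 0, "spin": 0, "jaw": 1}, {"x": -5.2, "y": 1.3, "z": 0, "spin": 0, "jaw": 1}, {"x": -5.3, "y": 0.4, "z": 0, "spin": 0, "jaw": 1}, {"x": -5.3, "y": -0.4, "z": 0, "spin": 0, "jaw": 1}, {"x": -5.2, "y": -1.3, "z": 0, "spin": 0, "jaw": 1}, {"x": 0, "y": 0, "z": 0, "spin": 0, "jaw": 1}]'

```text
time_s: 8.17
position: [0.611, -0.3335, 0.0873]
tcp_rot: [179.9, -0.2, 45.8]
contact_force: [3.5, 5.6, 4.4]
finger_gap: 0.0154
```

```bash
python3 -c "
from h import *;rep();cv2.imwrite('pics/c3.png',cv2.resize(optics.snapshot('scene')[:,:,::-1][180:270,280:380],(800,600)[:1]*2 and (660,594),interpolation=cv2.INTER_CUBIC))"
```

```text
t 8.1667 pos [ 0.611  -0.3335  0.0873] box mm [32.7 -9.3] r 34.0 dial mod 0.223 Fbox [-1.4  6.5] rad -3.1 tan 5.8 Fz 4.4 gap 0.0154 M [ 1.11 -0.68 -0.06]
```

View pics/c3.png

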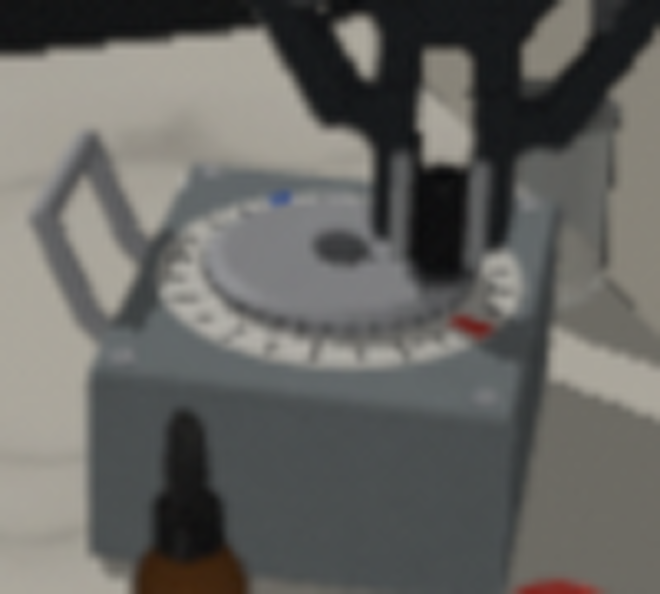

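Request:
play_rows --targets '[{"x": -3.5, "y": -1.3, "z": 0, "spin": 0, "jaw": 1}, {"x": -2.5, "y": -1.1, "z": 0, "spin": 0, "jaw": 1}, {"x": -1, "y": -0.5, "z": 0, "spin": 0, "jaw": 1}, {"x": 0, "y": 0, "z": 0, "spin": 0, "jaw": 1}, {"x": 0, "y": 0, "z": 0, "spin": 0, "jaw": 1}]'

```text
time_s: 8.63
position: [0.6046, -0.3363, 0.0873]
tcp_rot: [179.9, -0.2, 45.8]
contact_force: [4.8, 5.7, 2.3]
finger_gap: 0.0158
```

```bash
python3 -c "
from h import *;rep()
from circ import *
u=np.pi/20
print(rows([-.5]+[u*k for k in range(-3,17)]))"
```

```text
t 8.6333 pos [ 0.6046 -0.3363  0.0873] box mm [ 30.1 -15.7] r 34.0 dial mod 0.019 Fbox [-0.6  7.4] rad -3.9 tan 6.3 Fz 2.3 gap 0.0158 M [ 1.03 -1.22  0.01]
[{"x": 0.9, "y": 0.5, "z": 0, "spin": 0, "jaw": 1}, {"x": 4.9, "y": 2.0, "z": 0, "spin": 0, "jaw": 1}, {"x": 5.2, "y": 1.3, "z": 0, "spin": 0, "jaw": 1}, {"x": 5.3, "y": 0.4, "z": 0, "spin": 0, "jaw": 1}, {"x": 5.3, "y": -0.4, "z": 0, "spin": 0, "jaw": 1}, {"x": 5.2, "y": -1.3, "z": 0, "spin": 0, "jaw": 1}, {"x": 4.9, "y": -2.0, "z": 0, "spin": 0, "jaw": 1}, {"x": 4.6, "y": -2.8, "z": 0, "spin": 0, "jaw": 1}, {"x": 4.0, "y": -3.5, "z": 0, "spin": 0, "jaw": 1}, {"x": 3.5, "y": -4.0, "z": 0, "spin": 0, "jaw": 1}, {"x": 2.8, "y": -4.6, "z": 0, "spin": 0, "jaw": 1}, {"x": 2.0, "y": -4.9, "z": 0, "spin": 0, "jaw": 1}, {"x": 1.3, "y": -5.2, "z": 0, "spin": 0, "jaw": 1}, {"x": 0.4, "y": -5.3, "z": 0, "spin": 0, "jaw": 1}, {"x": -0.4, "y": -5.3, "z": 0, "spin": 0, "jaw": 1}, {"x": -1.3, "y": -5.2, "z": 0, "spin": 0, "jaw": 1}, {"x": -2.0, "y": -4.9, "z": 0, "spin": 0, "jaw": 1}, {"x": -2.8, "y": -4.6, "z": 0, "spin": 0, "jaw": 1}, {"x": -3.5, "y": -4.0, "z": 0, "spin": 0, "jaw": 1}, {"x": -4.0, "y": -3.5, "z": 0, "spin": 0, "jaw": 1}]
```

Request:
play_rows --targets '[{"x": 0.9, "y": 0.5, "z": 0, "spin": 0, "jaw": 1}, {"x": 4.9, "y": 2.0, "z": 0, "spin": 0, "jaw": 1}, {"x": 5.2, "y": 1.3, "z": 0, "spin": 0, "jaw": 1}, {"x": 5.3, "y": 0.4, "z": 0, "spin": 0, "jaw": 1}, {"x": 5.3, "y": -0.4, "z": 0, "spin": 0, "jaw": 1}, {"x": 0, "y": 0, "z": 0, "spin": 0, "jaw": 1}]'

```text
time_s: 9.13
position: [0.6216, -0.324, 0.0873]
tcp_rot: [179.9, 0.0, 45.8]
contact_force: [0.1, 1.5, 5.5]
finger_gap: 0.016
```

```bash
python3 -c "
from h import *;rep()"
```

```text
t 9.1333 pos [ 0.6216 -0.324   0.0873] box mm [33.8  4.9] r 34.1 dial mod 0.644 Fbox [-0.9  1.2] rad -0.7 tan 1.3 Fz 5.5 gap 0.016 M [ 0.4   0.06 -0.01]
```

Request:
play_rows --targets '[{"x": 5.2, "y": -1.3, "z": 0, "spin": 0, "jaw": 1}, {"x": 4.9, "y": -2.0, "z": 0, "spin": 0, "jaw": 1}, {"x": 4.6, "y": -2.8, "z": 0, "spin": 0, "jaw": 1}, {"x": 4.0, "y": -3.5, "z": 0, "spin": 0, "jaw": 1}, {"x": 3.5, "y": -4.0, "z": 0, "spin": 0, "jaw": 1}, {"x": 2.8, "y": -4.6, "z": 0, "spin": 0, "jaw": 1}, {"x": 2.0, "y": -4.9, "z": 0, "spin": 0, "jaw": 1}, {"x": 1.3, "y": -5.2, "z": 0, "spin": 0, "jaw": 1}, {"x": 0.4, "y": -5.3, "z": 0, "spin": 0, "jaw": 1}, {"x": -0.4, "y": -5.3, "z": 0, "spin": 0, "jaw": 1}, {"x": -1.3, "y": -5.2, "z": 0, "spin": 0, "jaw": 1}, {"x": -2.0, "y": -4.9, "z": 0, "spin": 0, "jaw": 1}, {"x": -2.8, "y": -4.6, "z": 0, "spin": 0, "jaw": 1}, {"x": -3.5, "y": -4.0, "z": 0, "spin": 0, "jaw": 1}, {"x": -4.0, "y": -3.5, "z": 0, "spin": 0, "jaw": 1}, {"x": -4.6, "y": -2.8, "z": 0, "spin": 0, "jaw": 1}, {"x": -4.9, "y": -2.0, "z": 0, "spin": 0, "jaw": 1}, {"x": -5.2, "y": -1.3, "z": 0, "spin": 0, "jaw": 1}, {"x": -5.3, "y": -0.4, "z": 0, "spin": 0, "jaw": 1}, {"x": -5.3, "y": 0.4, "z": 0, "spin": 0, "jaw": 1}]'

```text
time_s: 10.8
position: [0.5669, -0.2831, 0.0873]
tcp_rot: [179.9, -0.2, 45.9]
contact_force: [11.1, 5.0, 4.5]
finger_gap: 0.0158
```

```bash
python3 -c "
from h import *;rep()"
```

```text
t 10.8 pos [ 0.5669 -0.2831  0.0873] box mm [-34.   -3.9] r 34.2 dial mod -2.527 Fbox [ 4.5 11.4] rad -5.7 tan -10.8 Fz 4.5 gap 0.0158 M [ 0.99 -1.99  0.05]
```

Request:
play_rows --targets '[{"x": -5.2, "y": 1.3, "z": 0, "spin": 0, "jaw": 1}, {"x": -4.9, "y": 2.0, "z": 0, "spin": 0, "jaw": 1}, {"x": -4.6, "y": 2.8, "z": 0, "spin": 0, "jaw": 1}, {"x": -4.0, "y": 3.5, "z": 0, "spin": 0, "jaw": 1}, {"x": -3.5, "y": 4.0, "z": 0, "spin": 0, "jaw": 1}, {"x": -2.8, "y": 4.6, "z": 0, "spin": 0, "jaw": 1}, {"x": -2.0, "y": 4.9, "z": 0, "spin": 0, "jaw": 1}, {"x": -1.3, "y": 5.2, "z": 0, "spin": 0, "jaw": 1}, {"x": -0.4, "y": 5.3, "z": 0, "spin": 0, "jaw": 1}, {"x": 0.4, "y": 5.3, "z": 0, "spin": 0, "jaw": 1}, {"x": 1.3, "y": 5.2, "z": 0, "spin": 0, "jaw": 1}, {"x": 2.0, "y": 4.9, "z": 0, "spin": 0, "jaw": 1}, {"x": 2.8, "y": 4.6, "z": 0, "spin": 0, "jaw": 1}, {"x": 3.5, "y": 4.0, "z": 0, "spin": 0, "jaw": 1}, {"x": 4.0, "y": 3.5, "z": 0, "spin": 0, "jaw": 1}, {"x": 4.6, "y": 2.8, "z": 0, "spin": 0, "jaw": 1}, {"x": 4.9, "y": 2.0, "z": 0, "spin": 0, "jaw": 1}, {"x": 5.2, "y": 1.3, "z": 0, "spin": 0, "jaw": 1}, {"x": 5.3, "y": 0.4, "z": 0, "spin": 0, "jaw": 1}, {"x": 5.3, "y": -0.4, "z": 0, "spin": 0, "jaw": 1}]'

```text
time_s: 12.47
position: [0.62, -0.3257, 0.0874]
tcp_rot: [179.9, 0.2, 45.7]
contact_force: [-4.7, -10.4, 5.3]
finger_gap: 0.0157
```

```bash
python3 -c "
from h import *;rep()"
```

```text
t 12.4667 pos [ 0.62   -0.3257  0.0874] box mm [33.8  2.6] r 33.9 dial mod 0.576 Fbox [  3.9 -10.8] rad 3.0 tan -11.0 Fz 5.3 gap 0.0157 M [-1.96  0.89 -0.01]
```

Request:
play_rows --targets '[{"x": 5.2, "y": -1.3, "z": 0, "spin": 0, "jaw": 1}, {"x": 4.9, "y": -2.0, "z": 0, "spin": 0, "jaw": 1}, {"x": 4.6, "y": -2.8, "z": 0, "spin": 0, "jaw": 1}, {"x": 4.0, "y": -3.5, "z": 0, "spin": 0, "jaw": 1}, {"x": 3.5, "y": -4.0, "z": 0, "spin": 0, "jaw": 1}, {"x": 2.8, "y": -4.6, "z": 0, "spin": 0, "jaw": 1}, {"x": 2.0, "y": -4.9, "z": 0, "spin": 0, "jaw": 1}, {"x": 1.3, "y": -5.2, "z": 0, "spin": 0, "jaw": 1}, {"x": 0.4, "y": -5.3, "z": 0, "spin": 0, "jaw": 1}, {"x": -0.4, "y": -5.3, "z": 0, "spin": 0, "jaw": 1}, {"x": -1.3, "y": -5.2, "z": 0, "spin": 0, "jaw": 1}, {"x": 0, "y": 0, "z": 0, "spin": 0, "jaw": 1}, {"x": 0, "y": 0, "z": 0, "spin": 0, "jaw": 1}]'

```text
time_s: 13.55
position: [0.6091, -0.2733, 0.0874]
tcp_rot: [179.9, -0.1, 45.8]
contact_force: [6.7, -1.0, 4.1]
finger_gap: 0.0155
```

```bash
python3 -c "
from h import *;rep();cv2.imwrite('pics/c4.png',cv2.resize(optics.snapshot('scene')[:,:,::-1][180:270,280:380],(660,594),interpolation=cv2.INTER_CUBIC))"
```

```text
t 13.55 pos [ 0.6091 -0.2733  0.0874] box mm [-10.6  32.5] r 34.2 dial mod 2.385 Fbox [5.5 3.9] rad 2.1 tan -6.4 Fz 4.1 gap 0.0155 M [-0.13 -1.25 -0.03]
```

View pics/c4.png

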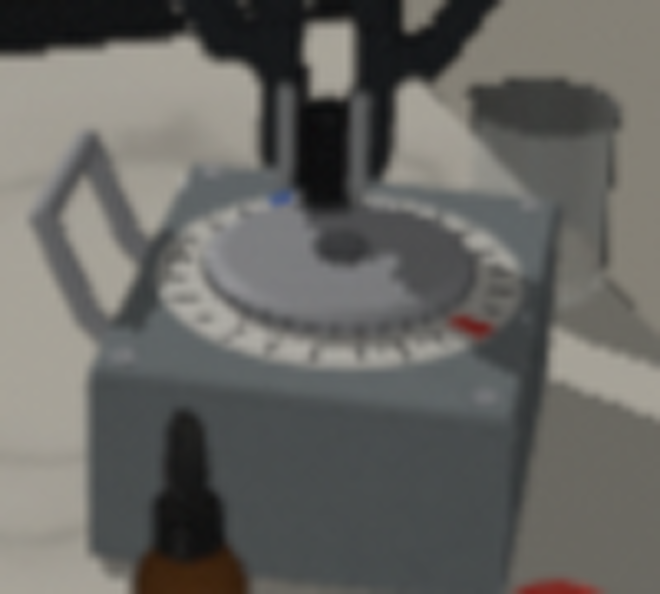

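Request:
play_rows --targets '[{"x": -1.3, "y": -3.5, "z": 0, "spin": 0, "jaw": 1}, {"x": -1.1, "y": -2.3, "z": 0, "spin": 0, "jaw": 1}, {"x": -0.7, "y": -1.1, "z": 0, "spin": 0, "jaw": 1}, {"x": 0, "y": 0, "z": 0, "spin": 0, "jaw": 1}, {"x": 0, "y": 0, "z": 0, "spin": 0, "jaw": 1}]'

```text
time_s: 14.02
position: [0.6024, -0.2708, 0.0874]
tcp_rot: [179.9, -0.1, 45.8]
contact_force: [7.2, -0.7, 3.7]
finger_gap: 0.0161
```

```bash
python3 -c "
from h import *;rep()
from circ import *
print(rows(np.linspace(2.12,2.1-1.0,11)))"
```

```text
t 14.0167 pos [ 0.6024 -0.2708  0.0874] box mm [-17.1  29.6] r 34.2 dial mod 2.595 Fbox [5.6 4.5] rad 1.0 tan -7.1 Fz 3.7 gap 0.0161 M [-0.28 -1.54  0.02]
[{"x": 1.7, "y": 3.0, "z": 0, "spin": 0, "jaw": 1}, {"x": 1.3, "y": 3.2, "z": 0, "spin": 0, "jaw": 1}, {"x": 1.0, "y": 3.3, "z": 0, "spin": 0, "jaw": 1}, {"x": 0.7, "y": 3.4, "z": 0, "spin": 0, "jaw": 1}, {"x": 0.3, "y": 3.5, "z": 0, "spin": 0, "jaw": 1}, {"x": -0.1, "y": 3.4, "z": 0, "spin": 0, "jaw": 1}, {"x": -0.4, "y": 3.5, "z": 0, "spin": 0, "jaw": 1}, {"x": -0.7, "y": 3.4, "z": 0, "spin": 0, "jaw": 1}, {"x": -1.1, "y": 3.3, "z": 0, "spin": 0, "jaw": 1}, {"x": -1.4, "y": 3.1, "z": 0, "spin": 0, "jaw": 1}]
```

Request:
play_rows --targets '[{"x": 1.7, "y": 3.0, "z": 0, "spin": 0, "jaw": 1}, {"x": 1.3, "y": 3.2, "z": 0, "spin": 0, "jaw": 1}, {"x": 1.0, "y": 3.3, "z": 0, "spin": 0, "jaw": 1}, {"x": 0.7, "y": 3.4, "z": 0, "spin": 0, "jaw": 1}, {"x": 0.3, "y": 3.5, "z": 0, "spin": 0, "jaw": 1}, {"x": -0.1, "y": 3.4, "z": 0, "spin": 0, "jaw": 1}, {"x": -0.4, "y": 3.5, "z": 0, "spin": 0, "jaw": 1}, {"x": -0.7, "y": 3.4, "z": 0, "spin": 0, "jaw": 1}, {"x": -1.1, "y": 3.3, "z": 0, "spin": 0, "jaw": 1}, {"x": -1.4, "y": 3.1, "z": 0, "spin": 0, "jaw": 1}, {"x": 0, "y": 0, "z": 0, "spin": 0, "jaw": 1}, {"x": 0, "y": 0, "z": 0, "spin": 0, "jaw": 1}]'

```text
time_s: 15.02
position: [0.6263, -0.293, 0.0873]
tcp_rot: [179.9, -0.0, 45.8]
contact_force: [4.2, 0.5, 6.5]
finger_gap: 0.016
```

```bash
python3 -c "
from h import *;rep()
from circ import *
print(rows([1.1-.05*i for i in range(28)]).replace(', \"z\": 0, \"spin\": 0, \"jaw\": 1',''))"
```

```text
t 15.0167 pos [ 0.6263 -0.293   0.0873] box mm [15.5 30.4] r 34.1 dial mod 1.599 Fbox [2.7 3.3] rad 4.1 tan -0.9 Fz 6.5 gap 0.016 M [-0.01 -0.69  0.  ]
[{"x": -0.8, "y": 1.5}, {"x": -0.9, "y": 1.5}, {"x": -0.9, "y": 1.4}, {"x": -1.1, "y": 1.3}, {"x": -1.1, "y": 1.3}, {"x": -1.1, "y": 1.3}, {"x": -1.2, "y": 1.2}, {"x": -1.3, "y": 1.1}, {"x": -1.3, "y": 1.1}, {"x": -1.4, "y": 1.0}, {"x": -1.4, "y": 0.9}, {"x": -1.5, "y": 0.8}, {"x": -1.5, "y": 0.8}, {"x": -1.6, "y": 0.7}, {"x": -1.5, "y": 0.6}, {"x": -1.7, "y": 0.6}, {"x": -1.6, "y": 0.4}, {"x": -1.6, "y": 0.4}, {"x": -1.7, "y": 0.3}, {"x": -1.7, "y": 0.2}, {"x": -1.7, "y": 0.2}, {"x": -1.7, "y": 0.0}, {"x": -1.7, "y": 0.0}, {"x": -1.7, "y": -0.2}, {"x": -1.7, "y": -0.2}, {"x": -1.7, "y": -0.3}, {"x": -1.6, "y": -0.4}]
```

Request:
play_rows --targets '[{"x": -0.8, "y": 1.5, "z": 0, "spin": 0, "jaw": 1}, {"x": -0.9, "y": 1.5, "z": 0, "spin": 0, "jaw": 1}, {"x": -0.9, "y": 1.4, "z": 0, "spin": 0, "jaw": 1}, {"x": 0, "y": 0, "z": 0, "spin": 0, "jaw": 1}]'

```text
time_s: 15.35
position: [0.6275, -0.2977, 0.0873]
tcp_rot: [180.0, -0.1, 45.8]
contact_force: [3.0, 0.6, 6.2]
finger_gap: 0.0161
```

```bash
python3 -c "
from h import *;rep()"
```

```text
t 15.35 pos [ 0.6275 -0.2977  0.0873] box mm [19.7 27.9] r 34.1 dial mod 1.457 Fbox [1.8 2.5] rad 3.1 tan 0.0 Fz 6.2 gap 0.0161 M [ 0.19 -0.62  0.02]
```

Request:
play_rows --targets '[{"x": -1.1, "y": 1.3, "z": 0, "spin": 0, "jaw": 1}, {"x": 0, "y": 0, "z": 0, "spin": 0, "jaw": 1}]'

```text
time_s: 15.52
position: [0.6278, -0.2994, 0.0874]
tcp_rot: [180.0, -0.1, 45.8]
contact_force: [2.9, 1.2, 7.1]
finger_gap: 0.0154
```

```bash
python3 -c "
from h import *;rep()"
```

```text
t 15.5167 pos [ 0.6278 -0.2994  0.0874] box mm [21.  26.9] r 34.1 dial mod 1.407 Fbox [1.2 2.8] rad 3.0 tan 0.8 Fz 7.1 gap 0.0154 M [ 0.23 -0.64  0.04]
```

Request:
play_rows --targets '[{"x": -1.1, "y": 1.3, "z": 0, "spin": 0, "jaw": 1}, {"x": 0, "y": 0, "z": 0, "spin": 0, "jaw": 1}]'

```text
time_s: 15.68
position: [0.6279, -0.301, 0.0873]
tcp_rot: [180.0, -0.1, 45.8]
contact_force: [3.5, 0.7, 6.7]
finger_gap: 0.0161
```

```bash
python3 -c "
from h import *;rep()"
```

```text
t 15.6833 pos [ 0.6279 -0.301   0.0873] box mm [22.3 25.8] r 34.1 dial mod 1.359 Fbox [2. 3.] rad 3.6 tan 0.4 Fz 6.7 gap 0.0161 M [ 0.24 -0.67  0.06]
```

Request:
play_rows --targets '[{"x": -1.1, "y": 1.3, "z": 0, "spin": 0, "jaw": 1}, {"x": 0, "y": 0, "z": 0, "spin": 0, "jaw": 1}]'

```text
time_s: 15.85
position: [0.6281, -0.3028, 0.0874]
tcp_rot: [180.0, -0.1, 45.8]
contact_force: [2.7, 0.6, 7.0]
finger_gap: 0.0158
```

```bash
python3 -c "
from h import *;rep()"
```

```text
t 15.85 pos [ 0.6281 -0.3028  0.0874] box mm [23.6 24.6] r 34.1 dial mod 1.307 Fbox [1.5 2.3] rad 2.7 tan 0.5 Fz 7.0 gap 0.0158 M [ 0.16 -0.64 -0.02]
```

Request:
play_rows --targets '[{"x": -1.2, "y": 1.2, "z": 0, "spin": 0, "jaw": 1}, {"x": 0, "y": 0, "z": 0, "spin": 0, "jaw": 1}]'

```text
time_s: 16.02
position: [0.6281, -0.3045, 0.0873]
tcp_rot: [180.0, -0.1, 45.8]
contact_force: [3.2, 1.2, 7.5]
finger_gap: 0.0156
```

```bash
python3 -c "
from h import *;rep()"
```

```text
t 16.0167 pos [ 0.6281 -0.3045  0.0873] box mm [24.8 23.4] r 34.1 dial mod 1.256 Fbox [1.5 3. ] rad 3.1 tan 1.2 Fz 7.5 gap 0.0156 M [ 0.08 -0.6   0.02]
```

Request:
play_rows --targets '[{"x": -1.3, "y": 1.1, "z": 0, "spin": 0, "jaw": 1}, {"x": 0, "y": 0, "z": 0, "spin": 0, "jaw": 1}]'

```text
time_s: 16.18
position: [0.628, -0.3062, 0.0873]
tcp_rot: [180.0, -0.1, 45.8]
contact_force: [3.7, 0.9, 6.6]
finger_gap: 0.0157
```

```bash
python3 -c "
from h import *;rep()"
```

```text
t 16.1833 pos [ 0.628  -0.3062  0.0873] box mm [25.9 22.1] r 34.1 dial mod 1.207 Fbox [2.  3.2] rad 3.6 tan 1.1 Fz 6.6 gap 0.0157 M [ 0.12 -0.66  0.01]
```

Request:
play_rows --targets '[{"x": -1.3, "y": 1.1, "z": 0, "spin": 0, "jaw": 1}, {"x": 0, "y": 0, "z": 0, "spin": 0, "jaw": 1}]'

```text
time_s: 16.35
position: [0.628, -0.307, 0.0873]
tcp_rot: [-180.0, -0.1, 45.8]
contact_force: [3.5, 4.9, 6.7]
finger_gap: 0.0156
```

```bash
python3 -c "
from h import *;rep()"
```

```text
t 16.35 pos [ 0.628  -0.307   0.0873] box mm [26.4 21.5] r 34.1 dial mod 1.184 Fbox [-1.  6.] rad 3.0 tan 5.2 Fz 6.7 gap 0.0156 M [ 0.86 -0.66  0.01]
```

Request:
play_rows --targets '[{"x": 0.5, "y": -0.4, "z": 0, "spin": 0, "jaw": 1}, {"x": 0, "y": 0, "z": 0, "spin": 0, "jaw": 1}, {"x": 0, "y": 0, "z": 0, "spin": 0, "jaw": 0}, {"x": 0, "y": 0, "z": 0, "spin": 0, "jaw": 0}, {"x": 0, "y": 0, "z": 0, "spin": 0, "jaw": -0.5}, {"x": 0, "y": 0, "z": 0, "spin": 0, "jaw": -0.5}, {"x": 0, "y": 0, "z": 0, "spin": 0, "jaw": -0.5}, {"x": 0, "y": 0, "z": -15, "spin": 0, "jaw": -0.5}, {"x": 0, "y": 0, "z": -25, "spin": 0, "jaw": -0.5}, {"x": 0, "y": 0, "z": -20, "spin": 0, "jaw": -0.5}, {"x": 0, "y": 0, "z": 0, "spin": 0, "jaw": -0.5}]'

```text
time_s: 17.27
position: [0.6289, -0.3091, 0.1519]
tcp_rot: [179.6, -0.0, 45.8]
contact_force: [0.2, 0.3, 1.6]
finger_gap: 0.0641
```

```bash
python3 -c "
from h import *;rep();cv2.imwrite('pics/c5.png',cv2.resize(optics.snapshot('scene')[:,:,::-1][160:270,270:390],(648,594),interpolation=cv2.INTER_CUBIC))"
```

```text
t 17.2667 pos [ 0.6289 -0.3091  0.1519] box mm [28.6 20.7] r 35.3 dial mod 1.126 Fbox [-0.1  0.3] rad 0.1 tan 0.3 Fz 1.6 gap 0.0641 M [-0.04 -0.06  0.05]
```

View pics/c5.png

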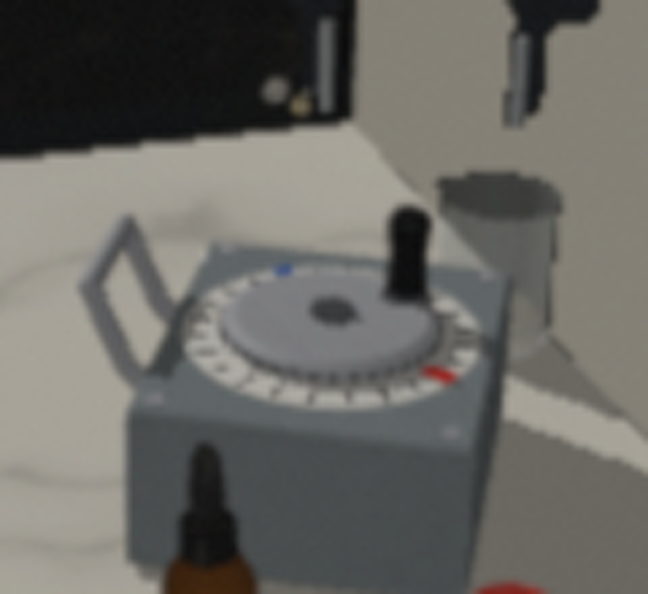

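Request:
play_rows --targets '[{"x": -3.5, "y": -19.8, "z": 0, "spin": 0, "jaw": 0}, {"x": -3.5, "y": -19.8, "z": 0, "spin": 0, "jaw": 0}, {"x": -3.5, "y": -19.8, "z": 0, "spin": 0, "jaw": 0}, {"x": -3.5, "y": -19.8, "z": 0, "spin": 0, "jaw": 0}, {"x": -3.5, "y": -19.8, "z": 0, "spin": 0, "jaw": 0}, {"x": -3.2, "y": -19.6, "z": 0, "spin": 0, "jaw": 0}, {"x": 0, "y": 0, "z": 0, "spin": 0, "jaw": 0}, {"x": 0, "y": 0, "z": 20, "spin": 0, "jaw": 0}, {"x": 0, "y": 0, "z": 15, "spin": 0, "jaw": 0}, {"x": 0, "y": 0, "z": 0, "spin": 0, "jaw": 0}]'

```text
time_s: 18.15
position: [0.5263, -0.2389, 0.1078]
tcp_rot: [-179.7, 0.0, 45.8]
contact_force: [-0.9, -0.0, -0.0]
finger_gap: 0.0425
```

```bash
python3 -c "
from h import *;rep();cv2.imwrite('pics/c6.png',cv2.resize(optics.snapshot('scene')[:,:,::-1][160:270,270:390],(648,594),interpolation=cv2.INTER_CUBIC))"
```

```text
t 18.15 pos [ 0.5263 -0.2389  0.1078] box mm [-93.9  -0.4] r 93.9 dial mod -2.637 Fbox [-0.6 -0.7] rad 0.6 tan 0.7 Fz -0.0 gap 0.0425 M [0.02 0.01 0.01]
```

View pics/c6.png

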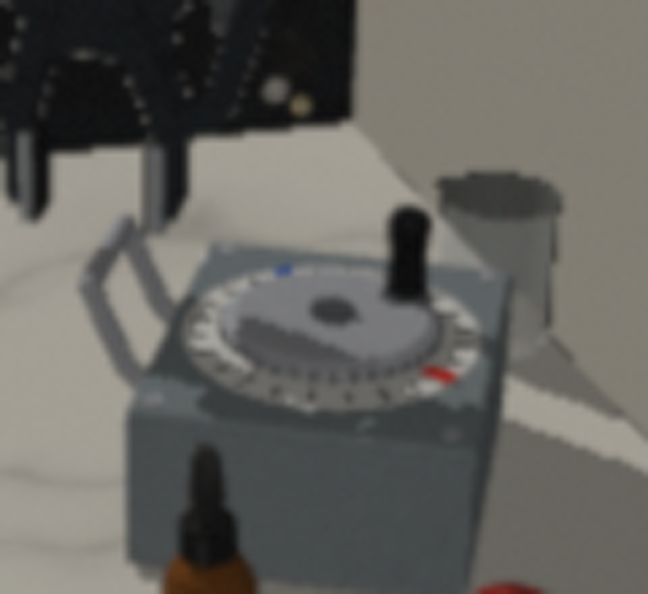

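Request:
play_rows --targets '[{"x": 0, "y": 3.5, "z": 8, "spin": 0, "jaw": 0}, {"x": 0, "y": 0, "z": 10, "spin": 0, "jaw": 0}, {"x": 0, "y": 0, "z": 10, "spin": 0, "jaw": 0}, {"x": 0, "y": 0, "z": 0, "spin": 0, "jaw": 0}, {"x": 0, "y": 0, "z": 0, "spin": 0, "jaw": 0}]'

```text
time_s: 18.62
position: [0.53, -0.242, 0.0828]
tcp_rot: [-179.9, 0.0, 45.8]
contact_force: [0.4, -0.1, 0.8]
finger_gap: 0.0426
```

```bash
python3 -c "
from h import *;rep();print([proj('scene',(.5295,-.2413,.0995)),proj('scene',manip.get_state()['position'])])"
```

```text
t 18.6167 pos [ 0.53   -0.242   0.0828] box mm [-89.1  -0.2] r 89.1 dial mod -2.64 Fbox [0.3 0.2] rad -0.3 tan -0.2 Fz 0.8 gap 0.0426 M [ 0.02 -0.04  0.05]
[array([289.40985536, 205.07950514]), array([289.84011629, 212.19255938])]
```

Request:
play_rows --targets '[{"x": 0, "y": -0.6, "z": 3, "spin": 0, "jaw": 0}, {"x": 0, "y": 0, "z": 0, "spin": 0, "jaw": 1}, {"x": 0, "y": 0, "z": 0, "spin": 0, "jaw": 1}, {"x": 0, "y": 0, "z": 0, "spin": 0, "jaw": 1}, {"x": 0, "y": 0, "z": 0, "spin": 0, "jaw": 1}, {"x": 0, "y": 0, "z": 0, "spin": 0, "jaw": 1}, {"x": 0, "y": 0, "z": 0, "spin": 0, "jaw": 1}, {"x": 0, "y": 0, "z": 0, "spin": 0, "jaw": 1}]'

```text
time_s: 19.28
position: [0.5294, -0.2413, 0.0811]
tcp_rot: [-179.9, 0.0, 45.8]
contact_force: [-5.2, 3.3, 4.0]
finger_gap: 0.0081
```

```bash
python3 -c "
from h import *;rep()"
```

```text
t 19.2833 pos [ 0.5294 -0.2413  0.0811] box mm [-90.   -0.1] r 90.0 dial mod -2.641 Fbox [-6.  -1.2] rad 6.0 tan 1.2 Fz 4.0 gap 0.0081 M [ 0.77  0.91 -0.03]
```

Request:
play_rows --targets '[{"x": 0, "y": -1.5, "z": 0, "spin": 0, "jaw": 1}, {"x": 0, "y": -1.5, "z": 0, "spin": 0, "jaw": 1}, {"x": 0, "y": -1, "z": 0, "spin": 0, "jaw": 1}, {"x": 0, "y": 0, "z": 0, "spin": 0, "jaw": 1}]'

```text
time_s: 19.62
position: [0.5273, -0.2393, 0.0812]
tcp_rot: [179.9, -0.0, 45.8]
contact_force: [0.3, -0.6, 2.2]
finger_gap: 0.0076
```

```bash
python3 -c "
from h import *;rep()"
```

```text
t 19.6167 pos [ 0.5273 -0.2393  0.0812] box mm [-92.9  -0.1] r 92.9 dial mod -2.641 Fbox [ 0.7 -0.2] rad -0.7 tan 0.2 Fz 2.2 gap 0.0076 M [-0.06 -0.09 -0.05]
```

Request:
play_rows --targets '[{"x": 0, "y": -1, "z": 0, "spin": 0, "jaw": 1}, {"x": 0, "y": -1, "z": 0, "spin": 0, "jaw": 1}, {"x": 0, "y": 0, "z": 0, "spin": 0, "jaw": 1}]'

```text
time_s: 19.87
position: [0.5258, -0.2378, 0.0811]
tcp_rot: [180.0, -0.0, 45.8]
contact_force: [1.0, -0.1, 2.8]
finger_gap: 0.0078
```

```bash
python3 -c "
from h import *;rep()"
```

```text
t 19.8667 pos [ 0.5258 -0.2378  0.0811] box mm [-95.   -0.1] r 95.0 dial mod -2.641 Fbox [0.8 0.6] rad -0.8 tan -0.6 Fz 2.8 gap 0.0078 M [-0.06 -0.22  0.03]
```

Request:
play_rows --targets '[{"x": 0, "y": -2, "z": 0, "spin": 0, "jaw": 1}, {"x": 0, "y": -3, "z": 0, "spin": 0, "jaw": 1}, {"x": 0, "y": -3.5, "z": 0, "spin": 0, "jaw": 1}, {"x": 0, "y": -3.5, "z": 0, "spin": 0, "jaw": 1}, {"x": 0, "y": -3.5, "z": 0, "spin": 0, "jaw": 1}, {"x": 0, "y": -3.5, "z": 0, "spin": 0, "jaw": 1}, {"x": 0, "y": -3.5, "z": 0, "spin": 0, "jaw": 1}, {"x": 0, "y": -3.5, "z": 0, "spin": 0, "jaw": 1}, {"x": 0, "y": -3.5, "z": 0, "spin": 0, "jaw": 1}, {"x": 0, "y": -3.5, "z": 0, "spin": 0, "jaw": 1}, {"x": 0, "y": -3.5, "z": 0, "spin": 0, "jaw": 1}, {"x": 0, "y": -3.5, "z": 0, "spin": 0, "jaw": 1}, {"x": 0, "y": -3.5, "z": 0, "spin": 0, "jaw": 1}, {"x": 0, "y": -3.5, "z": 0, "spin": 0, "jaw": 1}, {"x": 0, "y": -3.5, "z": 0, "spin": 0, "jaw": 1}, {"x": 0, "y": -3, "z": 0, "spin": 0, "jaw": 1}, {"x": 0, "y": -2, "z": 0, "spin": 0, "jaw": 1}, {"x": 0, "y": 0, "z": 0, "spin": 0, "jaw": 1}, {"x": 0, "y": 0, "z": 0, "spin": 0, "jaw": 1}]'

```text
time_s: 21.45
position: [0.4856, -0.1986, 0.0811]
tcp_rot: [-180.0, 0.0, 45.8]
contact_force: [-0.3, 1.1, 7.2]
finger_gap: 0.0078
```

```bash
python3 -c "
from h import *;rep()"
```

```text
t 21.45 pos [ 0.4856 -0.1986  0.0811] box mm [-151.2    0. ] r 151.2 dial mod -2.642 Fbox [-1.   0.6] rad 1.0 tan -0.6 Fz 7.2 gap 0.0078 M [ 0.24  0.11 -0.04]
```

Request:
play_rows --targets '[{"x": 0, "y": 0, "z": 0, "spin": 0, "jaw": 0}, {"x": 0, "y": 0, "z": 0, "spin": 0, "jaw": 0}, {"x": 0, "y": 0, "z": 0, "spin": 0, "jaw": 0}, {"x": 0, "y": 0, "z": 0, "spin": 0, "jaw": 0}, {"x": 0, "y": 0, "z": 0, "spin": 0, "jaw": 0}, {"x": 0, "y": 0, "z": -10, "spin": 0, "jaw": 0}, {"x": 0, "y": 0, "z": -20, "spin": 0, "jaw": 0}, {"x": 0, "y": 0, "z": -25, "spin": 0, "jaw": 0}, {"x": 0, "y": 0, "z": -25, "spin": 0, "jaw": 0}, {"x": 0, "y": 0, "z": -25, "spin": 0, "jaw": 0}, {"x": 0, "y": -15, "z": -15, "spin": 0, "jaw": 0}, {"x": 0, "y": -15, "z": 0, "spin": 0, "jaw": 0}, {"x": 0, "y": -15, "z": 0, "spin": 0, "jaw": 0}, {"x": 0, "y": -15, "z": 0, "spin": 0, "jaw": 0}, {"x": 0, "y": 0, "z": 0, "spin": 0, "jaw": 0}]'

```text
time_s: 22.7
position: [0.4419, -0.1559, 0.2019]
tcp_rot: [180.0, -0.0, 45.8]
contact_force: [-0.4, -0.2, -0.1]
finger_gap: 0.043
```

```bash
python3 -c "
from h import *;rep();cv2.imwrite('pics/c7.png',np.hstack([cv2.resize(optics.snapshot(n)[:,:,::-1][y:y+150,x:x+150],(400,400),interpolation=cv2.INTER_CUBIC) for n,x,y in (('scene',250,160),('top',250,120))]))"
```

```text
t 22.7 pos [ 0.4419 -0.1559  0.2019] box mm [-2.123e+02  2.000e-01] r 212.3 dial mod -2.643 Fbox [-0.2 -0.4] rad 0.2 tan 0.4 Fz -0.1 gap 0.043 M [-0.01  0.03 -0.02]
```

View pics/c7.png

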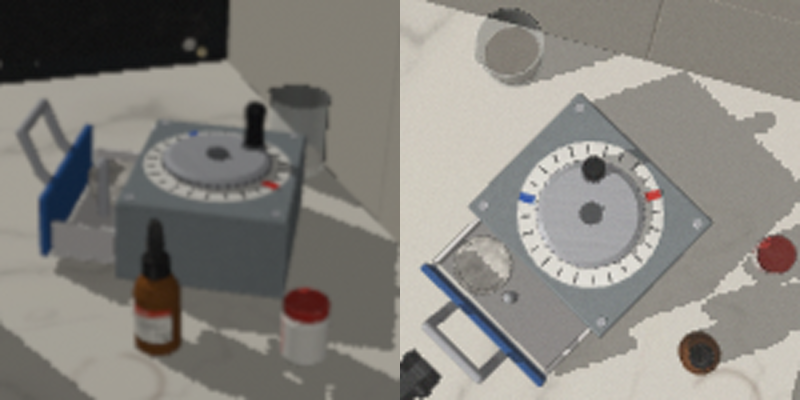

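The drawer is open with the tin in it, at about (485,262) in the right-hand picture. The bottle, beaker and jar stand where they were, and the arm is clear of everything.

```bash
python3 -c "
from plant import ticket;print(ticket.finish_job())"
```

```text
the job is handed in; nothing more can be done
None
```

The lockbox is unlocked, the drawer is open about 60 mm, and the job was handed in at about 23 s of the 72 s allowed.

- **Red mark:** I turned clockwise past it once and stopped on it the second time, about 0.02 rad short.
- **Blue mark:** I then turned anticlockwise past it once and stopped on it the second time, at 2.595 against 2.600.
- **Touch:** I turned clockwise in steps of about 0.05 rad until the resistance jumped from about 1 N to about 5 N at dial 1.18. I eased off and let go there, so the wheel should not have been dragged.
- **Drawer:** It came out with about 1 N of pull, with no sign of the lock resisting, so it was never wrenched.
- **Last picture:** It shows the tin in the open drawer and the bottle, beaker and jar where they stood. The gripper is clear, with no contact force.

No check failed. The force readings during free turning carried an offset of 1 to 3 N, so I judged the touch by the jump in force and the lag of the knob. The 60 mm comes from how far the gripper moved; I did not measure the drawer itself.

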